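Snap the axle clip onto the polishing machine's leaning spindle

ROBOT

A 6-joint arm with a two-finger parallel gripper is mounted at the origin on the work surface. World frame = base frame: x ahead of the robot, y to its left, z up, the work surface at z = 0. Lengths are in m, angles in rad, forces in N, time in s.
With the tool pointing down it reaches from about 0.35 to 0.975 m from the base axis. Payload 4.9 kg.
Tool frame: the origin (TCP) lies at the very end of the fingers, on their centre line; the grasp point (between the pads) lies 19 mm behind it; z points along the fingers, y is the line along which they close (so a half turn about z gives the same grasp; the last joint's range is limited). The gripper opens to 85 mm and grips with 20 to 120 N. Pads are 22 mm wide; open, the fingers measure 114 mm over their backs; the gripper's body (76 mm by 85 mm) begins 54 mm behind the grasp point. The pads swing forward as they close: fully open they stand 13 mm farther back than shut.
Start: joints at [-1.374, 0.053, 1.613, -0, 1.476, -0.119], TCP at [0.194, -0.594, 0.208] pointing down, gripper open.
Joint ranges: [-3.01, 3.01], [-1.01, 2.22], [0.06, 2.58], [-1.02, 4.17], [0.09, 2.62], [-3.14, 3.14]. Speed limits (rad/s): [2.57, 2.57, 3.14, 3.14, 3.14, 3.14].

INTERFACE

Orientations are given as a unit quaternion [w, x, y, z].
In Python, from plant import manip gives the robot as it stands.
- The arm moves only by the tool play_rows, never from a script. Its argument "series" is a list that holds one entry, the list of rows, each a list of 7 numbers: the shift along the world's x, y, z in m, then the turn, a rotation vector about the world's x, y, z in degrees, then the opening, from 0 (shut) to 1 (fully open). In form: [[[dx, dy, dz, rx, ry, rz, grip], ...]]. A call has 1 to 10 rows; each row shifts and turns the commanded pose from where the row before left it; what a row does not reach is not made up. A row lasts 1/10 s, in which the tool goes at most 50 mm and 8.59 degrees, less where a joint would pass 70% of its speed; a pose out of reach is approached as far as the arm can. A call with a gripper value outside its range is refused whole. The fingers move at their own pace and stop on an object; the grip force is fixed at half the most. Time passes only in rows, so rows that do not move let the fingers close. It gives the time, the measured TCP pose, the force, the opening and the grip force at its end, in the units of the state.
- manip.state(): the state, without advancing time (a new reading comes with each control period).
- manip.grab_frame(name): name is "side" or "top" or "wrist"; returns a dict with "frame" (420x560x3 uint8, blue, green, red), "mtx" (3x3 intrinsics, pixels), "R" (3x3) and "t" (3): a world point X has camera coordinates R X + t. Camera axes: x right, y down, z forward; pixel columns grow to the right and rows downward; lengths in m; the calibration is good to about 2 mm. The wrist camera is an equidistant fisheye: a pixel r from the principal point sees the ray r / f radians off the axis. A picture is of the moment at which its call begins. There is no depth.
- manip.job_done(): hands the job in; it is judged then, once.
The state is a dict: "time": time; "joint_pos": joint angles; "joint_vel": joint speeds; "joint_efforts": joint torques, N m; "tool_pos": TCP position; "tool_rot": TCP orientation; "contact_force": force on the tool from outside, world axes, zero at the start; "ft_torque": the same for the moment, N m; "gripper_width": opening from 0.0 (shut) to 1.0 (fully open); "grasp_force": force on a finger pad.
Only numpy, scipy, OpenCV 4.12 (cv2) and the standard library are available. Lean on these libraries where they do the work, as an engineer would, in place of code of your own. Each camera call takes 0.05 s, during which the arm holds its last target. There are 200 camera calls.

TASK

The split steel clip that holds the pulley on the polishing machine's leaning spindle has only been started: take the fork tool from its wooden rest and use it, not the robot's hand, to push the clip down the pulley face until it snaps fully home in the spindle's groove. Then lay the fork tool back in the two cradles of its rest, the same way round as it lay, and leave everything else on the bench where it is.

Things in the scene. Friction and masses are not known exactly. Their poses are not given: they have to be found in the camera images.
- machine: Fixed grey polishing machine, base 150x130 mm. A steel spindle leans 30 deg from vertical towards the machine's -x side and carries a bare aluminium pulley, 92 mm across, 18 mm thick. Origin: on the bench under the pulley face's centre; z up. All behind the pulley (+x) is lower than 65 mm.
- groove (a point): Where the clip's origin belongs: on the spindle axis at the pulley face, 125 mm above the bench. z = spindle axis, outward; x = up the slope of the face; push the clip along -x, which falls 30 deg. Spindle 14 mm thick in the groove (z 0 to 9.5 mm), head above it 20 mm thick, to z 24 mm.
- clip: Dark steel split clip, 42 mm over its ears, 7 mm thick, lying on the pulley face, held there loosely; axes as groove's, opening to -x. It starts about 11.5 mm up the slope; home (x within 3 mm of 0) it sits by itself. Bridge 24 mm wide, x 7.5 to 14 mm. The fork pushes the two ears (y 11.5 to 21 mm each side, z 0 to 12 mm), backs at x 8 mm. Snaps over at about 10 N.
- fork: Loose fork tool, 165 mm, 0.11 kg, nose to -x, lying level in its rest. Origin: centre of its dark wooden handle (90 mm long in x, 14 mm wide in y, 18 mm high in z). Steel shank 8 mm thick to x -85 mm, then a fork 42 mm wide and 6 mm thick: two prongs 28 mm long, 6 mm wide, with 30 mm free between them, which straddles the clip's bridge. z up.
- fork_tip (a point): Midpoint between the ends of the two prongs, on the tool's axis, 120 mm ahead of the handle's centre (fork x -120 mm). With the tool parallel to the pulley face, carry this axis about 5 mm (4 to 7) above the face.
- rest: Fixed wooden rest, base 140x62x10 mm, with two cradles across it: one under the handle's rear (x +36 mm, 20 mm wide between cheeks) and one under the shank (x -60 mm, 15 mm wide); cheeks flare outward and reach 16 mm above each cradle's floor. The tool lies in it with its origin 48 mm above the rest's origin (centre, on the bench), axes parallel, nose to the rest's -x. z up.
- charcoal: Bystander: black charcoal block 100x60x32 mm.
- firebrick: Bystander: pale firebrick 80x60x30 mm.
- jar: Bystander: small amber jar, 42 mm wide, 45 mm high.
- mandrel: Bystander: upright steel ring mandrel on a 52 mm foot, 95 mm high.
- dish: Bystander: white ceramic dish, 76 mm wide, 22 mm high.
- driver: Bystander: lying screwdriver with a black handle, 150 mm long along its x.
Things that resemble listed ones, but are neither listed nor needed, are in the scene too. What is meant by the rest is not green, and is the smaller of those in its own colour.

How it is judged:
On the way, in this order (a step that is already met when the one before it is completed fails the run):
1. the fork tool is lifted clear of its rest (height (world z) of fork above 0.09 m), for 0.2 s.
2. the fork presses on the clip (contact force between fork and clip above 1 N).
3. the clip is home in the groove (distance between clip and groove below 0.003 m), for 0.3 s.
At the end, for the whole second after the job is handed in: The clip sits in the groove, within 3 mm of home and flat (0.12 rad), and the fork tool lies at rest in both cradles, nose the same way as before: along the rest within 20 mm, across within 8 mm, height 42 to 54 mm (distance between clip and groove below 0.003 m and angle between the z axis of clip and the z axis of groove, either way round below 0.12 rad and x of fork in the frame of rest between -0.02 and 0.02 m and y of fork in the frame of rest between -0.008 and 0.008 m and z of fork in the frame of rest between 0.042 and 0.054 m and x of fork_tip in the frame of rest below -0.09 m and angle between fork's own z axis and vertical below 0.2 rad and linear speed of each of fork, clip below 0.02 m/s); the robot touches nothing.
It fails at once if the hand or arm pushes the clip (contact force between any of the fingers, the arm and clip above 1 N).
It fails at once if a bystander is shifted by over 30 mm (distance of any of charcoal, firebrick, jar, mandrel, dish, driver from where it was at the start of the episode above 0.03 m).
It also fails if it takes over 48 s, if anything falls off the work surface, if the arm or the gripper's body presses on something with over 40 N, if the wrist force passes 120 N, or if a joint passes its speed limit or range.

## Working session

There is one attempt and no reset: what is moved stays moved. The work goes in short steps, Python scripts to look and compute and a tool call to move; the robot and the scene stay as the last step left them, time stands still between calls to the robot, and variables do not carry over. Pictures are saved under pics/ and viewed, at most 10 in all, crops included, and the job is handed in when it is done.

Besides the shell and the picture viewer there is one more tool, called after "Call:" as a command line: name --argument value ..., lists and objects as JSON in quotes. play_rows: Moves the arm, as the interface text tells. Its arguments: {"type":"object","properties":{"series":{"type":"array"}},"required":["series"]}

```bash
mkdir -p pics; cat > h.py <<'E'
import numpy as np, cv2
from plant import manip
def grab(n,f):
    d=manip.grab_frame(n); cv2.imwrite(f'pics/{f}.png',d['frame']); np.savez(f'pics/{f}.npz',**d); return d
def ray(d,u,v):
    K=d['mtx'];R=d['R'];c=-R.T@d['t'];r=R.T@np.linalg.solve(K,[u,v,1]);return c,r/np.linalg.norm(r)
def onz(d,u,v,z):
    c,r=ray(d,u,v);return c+r*(z-c[2])/r[2]
def proj(d,X):
    p=d['mtx']@(d['R']@np.array(X)+d['t']);return p[:2]/p[2]
def tri(rs):
    A=0;b=0
    for c,r in rs:
        M=np.eye(3)-np.outer(r,r);A=A+M;b=b+M@c
    return np.linalg.solve(A,b)
E
python3 - <<'E'
from h import *
for n in('top','side'):
    d=grab(n,n+'0');print(n,-d['R'].T@d['t'],d['R'][2],d['mtx'][0,0])
print(manip.state())
E
```

```text
top [ 0.31355796 -0.01658773  1.06068691] [ 0.20863859  0.02048727 -0.9777782 ] 401.45575311091295
side [0.27355293 0.71827793 0.71549132] [ 0.25072594 -0.73860937 -0.62577369] 410.60812445163816
{'time': 0.1, 'joint_pos': array([-1.37396308e+00,  5.33133161e-02,  1.61417894e+00, -2.58431399e-05,
        1.47600979e+00, -1.19004931e-01]), 'joint_vel': array([-0.0007676 , -0.00104654, -0.00308236,  0.0007099 , -0.00056443,
       -0.00038158]), 'joint_efforts': array([-1.07459611e-03, -3.94906425e+01, -3.71362209e+01, -2.15234272e-04,
        3.96691423e-03, -1.29313392e-06]), 'tool_pos': array([ 0.19400082, -0.59347423,  0.20635879]), 'tool_rot': array([-9.53471604e-04,  9.87556028e-01,  1.57264681e-01, -4.99944248e-05]), 'contact_force': array([-0.17253703,  1.00391189, -0.36886155]), 'ft_torque': array([-0.02018696, -0.00151063, -0.00982633]), 'grasp_force': 0.0, 'gripper_width': 1.0003272875324676}
```

View pics/top0.png

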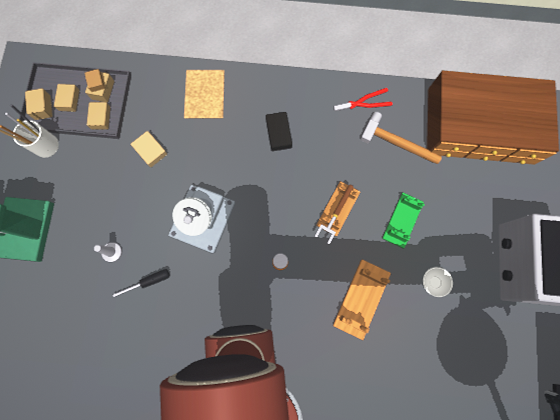

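View pics/side0.png

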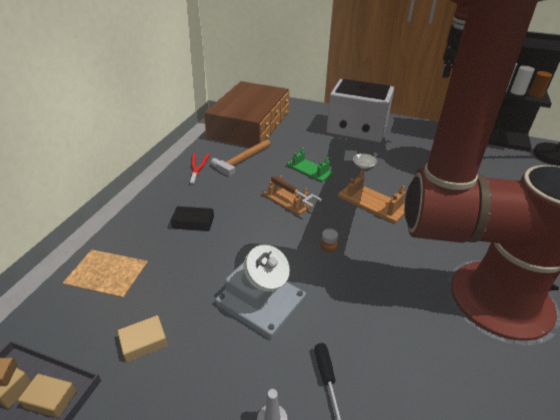

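Rest candidates in the top picture are the small orange one at (338,210) holding the fork, the green one at (404,220), and the large orange one at (362,300). The first fits: not green, the smaller of the orange pair. The machine is at (200,217). I'll confirm in an enlarged composite.

```bash
python3 - <<'E'
from h import *
t=cv2.imread('pics/top0.png');s=cv2.imread('pics/side0.png')
def c(im,u,v,w=80,h=60): 
    return cv2.resize(im[v:v+h,u:u+w],(400,300),interpolation=cv2.INTER_CUBIC)
cv2.imwrite('pics/c1.png',np.vstack([np.hstack([c(t,300,180,90,68),c(s,250,165)]),np.hstack([c(t,155,180,100,75),c(s,210,235,100,75+25)])]))
E
```

```text
(no output)
```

View pics/c1.png

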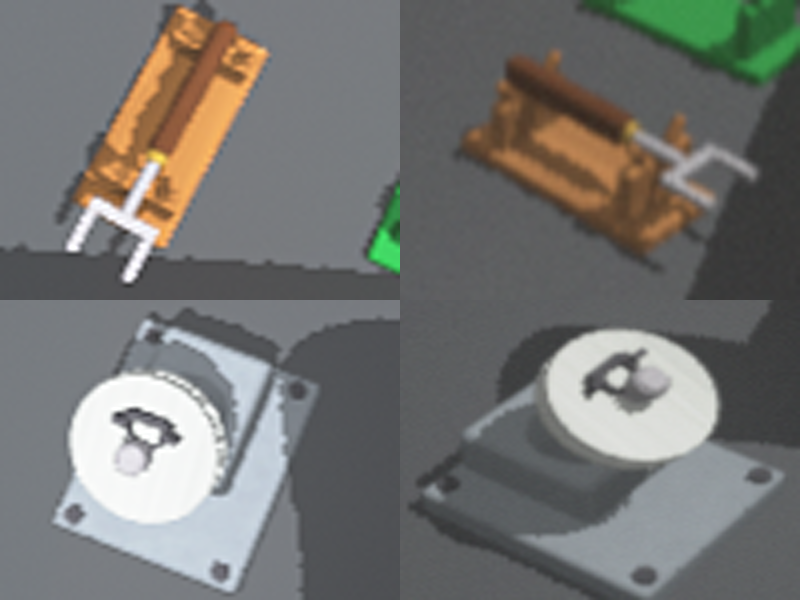

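```bash
python3 - <<'E'
from h import *
t=dict(np.load('pics/top0.npz'));s=dict(np.load('pics/side0.npz'))
T=lambda x,y:(300+x/4.444,180+y/4.41)
S=lambda x,y:(250+(x-400)/5,165+y/5)
M=lambda x,y:(155+x/4,180+(y-300)/4)
N=lambda x,y:(210+(x-400)/4,235+(y-300)/3)
tt=lambda a,b:tri([ray(t,*a),ray(s,*b)])
tipL=tt(T(128,280),S(712,200));tipR=tt(T(72,248),S(755,175))
print('alt tips',tipL,tipR, (tipL+tipR)/2)
tipA=tt(T(128,280),S(755,175));tipB=tt(T(72,248),S(712,200));print('swap',tipA,tipB)
fer=tt(T(157,160),S(632,130));rear=tt(T(228,28),S(510,68));print('fer,rear',fer,rear)
tip=(onz(t,*T(128,280),.048)+onz(t,*T(72,248),.048))/2
f=onz(t,*T(157,160),.055);r=onz(t,*T(230,28),.055)
print('top-only',tip,f,r,'hc',(f+r)/2)
d=r-tip;print('yaw',np.degrees(np.arctan2(d[1],d[0])),np.linalg.norm(d))
cs=[onz(t,*M(*p),.012) for p in((148,318),(318,385),(237,590),(53,520))]
for i in range(4):
    e=cs[(i+1)%4]-cs[i];print('edge',np.linalg.norm(e),np.degrees(np.arctan2(e[1],e[0])))
print('base c',np.mean(cs,0))
print('face c',tt(M(147,447),N(629,395)),onz(t,*M(147,447),.125),onz(s,*N(629,395),.125))
print('head',tt(M(131,457),N(651,380)))
E
```

```text
alt tips [ 0.46999918 -0.14479801  0.01929318] [ 0.45857926 -0.10776715  0.07232636] [ 0.46428922 -0.12628258  0.04580977]
swap [ 0.45685133 -0.14288877  0.04436188] [ 0.47142379 -0.10920676  0.04806703]
fer,rear [ 0.52919401 -0.15401806  0.04723529] [ 0.61438635 -0.19065788  0.04347654]
top-only [ 0.46322121 -0.12589299  0.048     ] [ 0.52590981 -0.15315771  0.055     ] [ 0.60919139 -0.19009191  0.055     ] hc [ 0.5675506  -0.17162481  0.055     ]
yaw -23.740300849158142 0.15961764771370937
edge 0.12499604223211684 -106.07249161958515
edge 0.14628411100123442 165.79260581693518
edge 0.13100700419988456 75.19758415973439
edge 0.14911538124200918 -16.540407756072373
base c [0.49476567 0.19264745 0.012     ]
face c [0.47816907 0.19741687 0.11724938] [0.47553364 0.1954071  0.125     ] [0.47683906 0.20413353 0.125     ]
head [0.46648626 0.20065913 0.13926368]
```

Call:
play_rows --series '[[[0.022, 0.024, 0, 0, 0, 8, 1], [0.022, 0.025, 0, 0, 0, 8, 0.6], [0.022, 0.025, 0, 0, 0, 8, 0.6], [0.022, 0.025, 0, 0, 0, 8, 0.6], [0.022, 0.025, 0, 0, 0, 8, 0.6], [0.022, 0.025, 0, 0, 0, 8, 0.6], [0.022, 0.025, 0, 0, 0, 8, 0.6], [0.022, 0.025, 0, 0, 0, 8, 0.6], [0.022, 0.025, 0, 0, 0, 8, 0.6], [0.022, 0.025, 0, 0, 0, 8, 0.6]]]'

```text
time: 1.1
tool_pos: [0.4146, -0.3437, 0.207]
tool_rot: [-0.0, 0.653, 0.757, 0.0]
contact_force: [0.7, -0.7, 0.2]
gripper_width: 0.603
grasp_force: 0.0
```

Call:
play_rows --series '[[[0.022, 0.025, 0, 0, 0, 8, 0.6], [0.022, 0.025, 0, 0, 0, 8, 0.6], [0.022, 0.025, 0, 0, 0, 8, 0.6], [0.022, 0.025, 0, 0, 0, 8, 0.6], [0.022, 0.025, 0, 0, 0, 8, 0.6], [0.022, 0.025, 0, 0, 0, 8, 0.6], [0.026, 0.021, 0, 0, 0, 8, 0.6], [0, 0, 0, 0, 0, 2, 0.6], [0, 0, 0, 0, 0, 0, 0.6], [0, 0, 0, 0, 0, 0, 0.6]]]'

```text
time: 2.1
tool_pos: [0.5717, -0.1741, 0.2069]
tool_rot: [-0.001, 0.208, 0.978, 0.0]
contact_force: [-0.4, 1.2, -0.8]
gripper_width: 0.597
grasp_force: 0.0
```

```bash
cat >> h.py <<'E'
from scipy.spatial.transform import Rotation as Ro
def st():
    s=manip.state();q=s['tool_rot'];R=Ro.from_quat([*q[1:],q[0]]).as_matrix()
    print(round(s['time'],2),s['tool_pos'].round(4),'x',R[:,0].round(3),'y',R[:,1].round(3),'z',R[:,2].round(3),'F',s['contact_force'].round(1),s['gripper_width'].round(3),round(float(s['grasp_force']),1),'q',s['joint_pos'].round(2));return s,R
def fray(d,u,v):
    K=d['mtx'];R=d['R'];c=-R.T@d['t'];a=np.array([(u-K[0,2])/K[0,0],(v-K[1,2])/K[1,1]]);th=np.hypot(*a)
    r=R.T@np.array([*(np.sin(th)*a/th),np.cos(th)]);return c,r
def fonz(d,u,v,z):
    c,r=fray(d,u,v);return c+r*(z-c[2])/r[2]
def fproj(d,X):
    p=d['R']@np.array(X)+d['t'];rho=np.hypot(p[0],p[1]);th=np.arctan2(rho,p[2])
    return d['mtx'][:2,2]+np.array([d['mtx'][0,0]*p[0],d['mtx'][1,1]*p[1]])*th/rho
E
python3 - <<'E'
from h import *
st();d=grab('wrist','w1');print(-d['R'].T@d['t'],d['R'][2],d['mtx'])
hc=np.array([.572,-.1735,.048]);a=np.radians(-23.8);X=np.array([np.cos(a),np.sin(a),0])
for k in(-.12,-.045,0,.045):print(k,fproj(d,hc+k*X))
E
```

```text
Traceback (most recent call last):
  File "h.py", line 19, in st
    print(round(s['time'],2),s['tool_pos'].round(4),'x',R[:,0].round(3),'y',R[:,1].round(3),'z',R[:,2].round(3),'F',s['contact_force'].round(1),s['gripper_width'].round(3),round(float(s['grasp_force']),1),'q',s['joint_pos'].round(2));return s,R
                                                                                                                                                ^^^^^^^^^^^^^^^^^^^^^^^^
AttributeError: 'float' object has no attribute 'round'
```

```bash
sed -i "s/s\['gripper_width'\].round(3)/round(float(s['gripper_width']),3)/" h.py
python3 - <<'E'
from h import *
st();d=grab('wrist','w1');print(-d['R'].T@d['t'],d['R'][2],d['mtx'])
hc=np.array([.572,-.1735,.048]);a=np.radians(-23.8);X=np.array([np.cos(a),np.sin(a),0])
for k in(-.12,-.045,0,.045):print(k,fproj(d,hc+k*X))
E
```

```text
2.1 [ 0.5717 -0.1741  0.2069] x [-0.914  0.406  0.001] y [ 0.406  0.914 -0.   ] z [-0.001  0.    -1.   ] F [-0.4  1.2 -0.8] 0.597 0.0 q [-0.42 -0.01  1.68 -0.    1.48 -1.57]
[ 0.50714647 -0.14452656  0.37404306] [ 0.25752637 -0.11341357 -0.95959238] [[325.1922621    0.         282.40541254]
 [  0.         325.1922621  208.35263753]
 [  0.           0.           1.        ]]
-0.12 [281.58850299  67.11523823]
-0.045 [281.81578552 141.50183997]
0 [281.95602341 185.34920241]
0.045 [282.09269992 226.77661098]
```

View pics/w1.png

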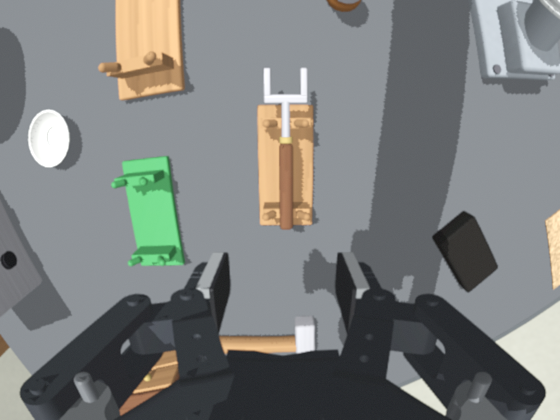

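```bash
python3 - <<'E'
from h import *
d=dict(np.load('pics/w1.npz'))
p=[fonz(d,285,69,.048),fonz(d,286.5,140,.052),fonz(d,286.5,228,.055)]
print(p);e=p[2]-p[0];print(np.degrees(np.arctan2(e[1],e[0])),np.linalg.norm(e))
u=e/np.linalg.norm(e);print('hc',p[0]+.12*u,p[2]-.045*u)
print('rest corners',[fonz(d,*q,.01)for q in((258,105),(313,105),(260,224),(312,224))])
E
```

```text
[array([ 0.4653273 , -0.12279516,  0.048     ]), array([ 0.53104192, -0.15037847,  0.052     ]), array([ 0.61400215, -0.1870017 ,  0.055     ])]
-23.357525629800104 0.16209778398731134
hc [ 0.57539039 -0.17032687  0.05318206] [ 0.5727285  -0.16917731  0.05305673]
rest corners [array([ 0.48532361, -0.16389411,  0.01      ]), array([ 0.50986989, -0.10836018,  0.01      ]), array([ 0.61171792, -0.21968791,  0.01      ]), array([ 0.63682731, -0.16330316,  0.01      ])]
```

Call:
play_rows --series '[[[0.002, 0.004, -0.03, 0, 0, 0.3, 0.6], [0, 0, -0.04, 0, 0, 0, 0.6], [0, 0, -0.04, 0, 0, 0, 0.6], [0, 0, -0.03, 0, 0, 0, 0.6], [0, 0, -0.02, 0, 0, 0, 0.6], [0, 0, -0.014, 0, 0, 0, 0.6], [0, 0, 0, 0, 0, 0, 0.4], [0, 0, 0, 0, 0, 0, 0.1], [0, 0, 0, 0, 0, 0, 0], [0, 0, 0, 0, 0, 0, 0]]]'

```text
time: 3.15
tool_pos: [0.5753, -0.1706, 0.0353]
tool_rot: [0.001, 0.205, 0.979, -0.0]
contact_force: [0.4, 0.0, -0.1]
gripper_width: -0.003
grasp_force: 0.0
```

```bash
python3 - <<'E'
from h import *
st()
E
```

```text
3.15 [ 0.5753 -0.1706  0.0353] x [-0.916  0.401 -0.003] y [0.401 0.916 0.   ] z [ 0.003 -0.001 -1.   ] F [ 0.4  0.  -0.1] -0.003 0.0 q [-0.41  0.16  1.8   0.    1.18 -1.57]
```

```bash
python3 - <<'E'
from h import *
w=grab('wrist','w2')['frame'];s=grab('side','s2')['frame']
cv2.imwrite('pics/c2.png',np.hstack([cv2.resize(w[60:360,80:480],(400,300)),cv2.resize(s[130:250,220:380],(400,300),interpolation=cv2.INTER_CUBIC)]))
E
```

```text
(no output)
```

View pics/c2.png

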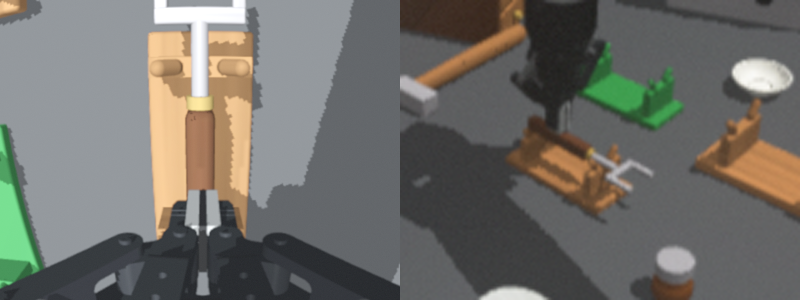

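```bash
python3 - <<'E'
from h import *
d=dict(np.load('pics/w2.npz'));print(-d['R'].T@d['t'])
for z in(.035,.045,.057,.07):print(z,fproj(d,[.5753,-.1706,z])-[80,60])
s=dict(np.load('pics/s2.npz'))
for z in(.035,.057):print(z,(proj(s,[.5753,-.1706,z])-[220,130])*2.5+[400,0])
a=d['frame'][200:320,200:360];b=s['frame'][150:210,250:330]
cv2.imwrite('pics/c3.png',np.hstack([cv2.resize(a,(400,300),interpolation=cv2.INTER_CUBIC),cv2.resize(b,(400,300),interpolation=cv2.INTER_CUBIC)]))
E
```

```text
[ 0.50991149 -0.14122059  0.20210286]
0.035 [200.76116565 186.07243246]
0.045 [200.69382172 193.49701494]
0.057 [200.60374157 203.50743133]
0.07 [200.49276743 215.96832307]
0.035 [557.68084872 144.78546993]
0.057 [558.05650218 128.79149687]
```

View pics/c3.png

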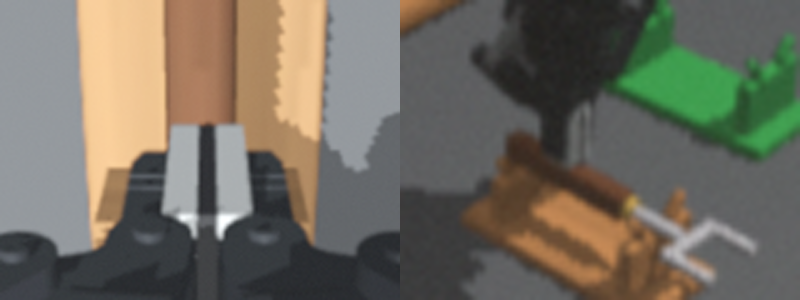

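```bash
python3 - <<'E'
from h import *
d=dict(np.load('pics/w2.npz'));p=np.array([.5753,-.1706]);x=np.array([-.916,.401])
for off in(0,.011):
  for z in(.035,.045,.055,.065):print(off,z,fproj(d,[*(p+off*x),z]).round(1))
print('handle end/mid top', [fproj(d,[*(np.array([.574,-.170])-k*x*-1),.057]).round(1) for k in(-.045,0,.045)])
E
```

```text
0 0.035 [280.8 246.1]
0 0.045 [280.7 253.5]
0 0.055 [280.6 261.7]
0 0.065 [280.5 271. ]
0.011 0.035 [280.7 227.6]
0.011 0.045 [280.7 234.2]
0.011 0.055 [280.6 241.5]
0.011 0.065 [280.5 249.8]
handle end/mid top [array([280.8, 332.6]), array([280.7, 260.9]), array([280.5, 170.3])]
```

Call:
play_rows --series '[[[0, 0, 0.02, 0, 0, 0, 0], [0, 0, 0.03, 0, 0, 0, 0], [0, 0, 0.03, 0, 0, 0, 0], [0, 0, 0, 0, 0, 0, 0]]]'

```text
time: 3.65
tool_pos: [0.5777, -0.1715, 0.1199]
tool_rot: [0.005, 0.204, 0.979, -0.001]
contact_force: [0.5, 0.3, 0.7]
gripper_width: 0.0
grasp_force: 0.0
```

```bash
python3 - <<'E'
from h import *
st()
w=grab('wrist','w3');s=grab('side','s3');S,R=st();p=S['tool_pos']
print(proj(s,p),fproj(w,p))
c=(int(proj(s,p)[0])-40,int(proj(s,p)[1])-30);print(c)
cv2.imwrite('pics/c4.png',np.hstack([cv2.resize(w['frame'][60:360,80:480],(400,300)),cv2.resize(s['frame'][c[1]:c[1]+60,c[0]:c[0]+80],(400,300),interpolation=cv2.INTER_CUBIC)]))
E
```

```text
3.65 [ 0.5777 -0.1715  0.1199] x [-0.916  0.4   -0.011] y [0.4   0.916 0.   ] z [ 0.01  -0.004 -1.   ] F [0.5 0.3 0.7] 0.0 0.0 q [-0.41  0.06  1.75  0.    1.32 -1.57]
3.75 [ 0.5749 -0.1704  0.1149] x [-0.916  0.4   -0.003] y [ 0.4    0.916 -0.   ] z [ 0.002 -0.001 -1.   ] F [ 0.5 -0.  -0.3] 0.002 0.0 q [-0.41  0.06  1.76 -0.    1.32 -1.57]
[283.75826569 163.99215984] [280.62342055 237.88466257]
(243, 133)
```

View pics/c4.png

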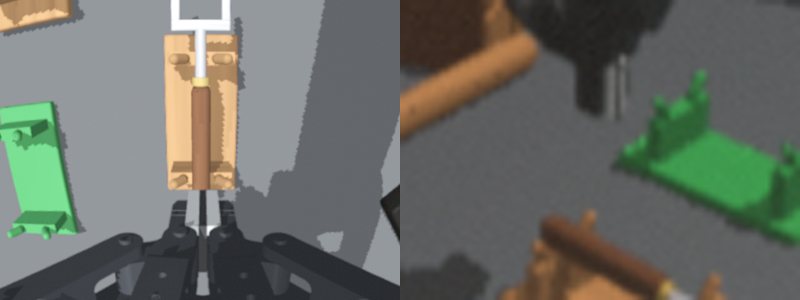

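The side crop shows the finger ends at about (610,118), against (604,155) predicted from the reported TCP. The real fingers therefore end about 24 mm short of the reported TCP, so they closed above the handle without disturbing it. I'll allow for that and go 30 mm deeper.

Call:
play_rows --series '[[[0, 0, 0, 0, 0, 0, 0.6], [0, 0, 0, 0, 0, 0, 0.6], [0, 0, 0, 0, 0, 0, 0.6], [0, 0, -0.03, 0, 0, 0, 0.6], [0, 0, -0.03, 0, 0, 0, 0.6], [0, 0, -0.02, 0, 0, 0, 0.6], [0, 0, -0.015, 0, 0, 0, 0.6], [0, 0, -0.01, 0, 0, 0, 0.6], [0, 0, -0.003, 0, 0, 0, 0.6], [0, 0, 0, 0, 0, 0, 0.6]]]'

```text
time: 4.75
tool_pos: [0.5743, -0.1702, 0.0056]
tool_rot: [0.0, 0.205, 0.979, -0.0]
contact_force: [0.1, 0.1, 0.0]
gripper_width: 0.604
grasp_force: 0.0
```

Call:
play_rows --series '[[[0, 0, 0, 0, 0, 0, 0.3], [0, 0, 0, 0, 0, 0, 0.1], [0, 0, 0, 0, 0, 0, 0], [0, 0, 0, 0, 0, 0, 0], [0, 0, 0, 0, 0, 0, 0]]]'

```text
time: 5.25
tool_pos: [0.575, -0.1704, 0.0067]
tool_rot: [0.001, 0.205, 0.979, -0.0]
contact_force: [0.4, -0.6, 6.1]
gripper_width: 0.15
grasp_force: 60.1
```

Call:
play_rows --series '[[[0, 0, 0.01, 0, 0, 0, 0], [0, 0, 0.02, 0, 0, 0, 0], [0, 0, 0.03, 0, 0, 0, 0], [0, 0, 0.035, 0, 0, 0, 0], [0, 0, 0.035, 0, 0, 0, 0], [0, 0, 0.035, 0, 0, 0, 0], [0, 0, 0.035, 0, 0, 0, 0], [0, 0, 0.025, 0, 0, 0, 0], [0, 0, 0.02, 0, 0, 0, 0], [0, 0, 0, 0, 0, 0, 0]]]'

```text
time: 6.25
tool_pos: [0.5754, -0.1707, 0.2545]
tool_rot: [0.003, 0.205, 0.979, -0.001]
contact_force: [0.9, 0.3, -1.0]
gripper_width: 0.152
grasp_force: 59.4
```

```bash
python3 - <<'E'
from h import *
st();grab('wrist','w4');grab('top','t4')
E
```

```text
6.25 [ 0.5754 -0.1707  0.2545] x [-0.916  0.4   -0.006] y [ 0.4    0.916 -0.   ] z [ 0.006 -0.003 -1.   ] F [ 0.9  0.3 -1. ] 0.152 59.4 q [-0.41 -0.03  1.62 -0.    1.55 -1.57]
```

Call:
play_rows --series '[[[0.003, 0.02, 0, 0, 0, 8.2, 0], [0.004, 0.035, 0, 0, 0, 0, 0], [0.004, 0.04, 0, -1, -3.6, 0, 0], [0.004, 0.04, 0, -1, -3.6, 0, 0], [0.004, 0.04, 0, -1, -3.6, 0, 0], [0.004, 0.04, 0, -1, -3.6, 0, 0], [0.004, 0.04, 0, -1, -3.6, 0, 0], [0.004, 0.04, 0, -1, -3.6, 0, 0], [0.001, 0.025, 0, -1, -3.65, 0, 0], [0, 0.013, 0, -1, -3.65, 0, 0]]]'

```text
time: 7.35
tool_pos: [0.6046, 0.165, 0.2473]
tool_rot: [0.256, 0.128, 0.958, -0.035]
contact_force: [0.3, -0.7, -0.4]
gripper_width: 0.149
grasp_force: 59.4
```

Call:
play_rows --series '[[[0, 0, 0, 0, 0, 0, 0], [0, 0, 0, 0, 0, 0, 0], [0, 0, 0, 0, 0, 0, 0]]]'

```text
time: 7.65
tool_pos: [0.6061, 0.162, 0.2496]
tool_rot: [0.255, 0.13, 0.957, -0.035]
contact_force: [-0.5, 0.3, -0.7]
gripper_width: 0.151
grasp_force: 59.4
```

```bash
python3 - <<'E'
from h import *
S,R=st();w=grab('wrist','w5');t=grab('top','t5');s=grab('side','s5')
cv2.imwrite('pics/c5.png',np.vstack([np.hstack([cv2.resize(w['frame'][0:240,120:440],(400,300),interpolation=cv2.INTER_CUBIC),cv2.resize(t['frame'][160:250,150:270],(400,300),interpolation=cv2.INTER_CUBIC)]),np.hstack([cv2.resize(s['frame'][180:300,200:360],(400,300),interpolation=cv2.INTER_CUBIC),cv2.resize(w['frame'][0:120,200:360],(400,300),interpolation=cv2.INTER_CUBIC)])]))
n=-R[:,2];x=-R[:,0];hc=S['tool_pos']+.0413*n;tip=hc-.12*x
print('hc',hc,'tip',tip);G=np.array([.4765,.1985,.125])
print('px',fproj(w,tip),fproj(w,G),proj(t,tip),proj(t,G),proj(s,tip),proj(s,G))
E
```

```text
7.65 [0.6061 0.162  0.2496] x [-0.836  0.231 -0.498] y [ 0.267  0.964 -0.001] z [ 0.48  -0.134 -0.867] F [-0.5  0.3 -0.7] 0.151 59.4 q [ 0.27 -0.25  1.89 -0.3   1.06 -0.95]
hc [0.58629467 0.16753082 0.2854468 ] tip [0.48601183 0.1952227  0.22564286]
px [280.27242002  -6.36801518] [282.15693556 -40.8305931 ] [183.12962012 202.93111525] [190.51810661 216.22328842] [264.04067589 223.73722589] [268.45508397 264.72594865]
```

View pics/c5.png

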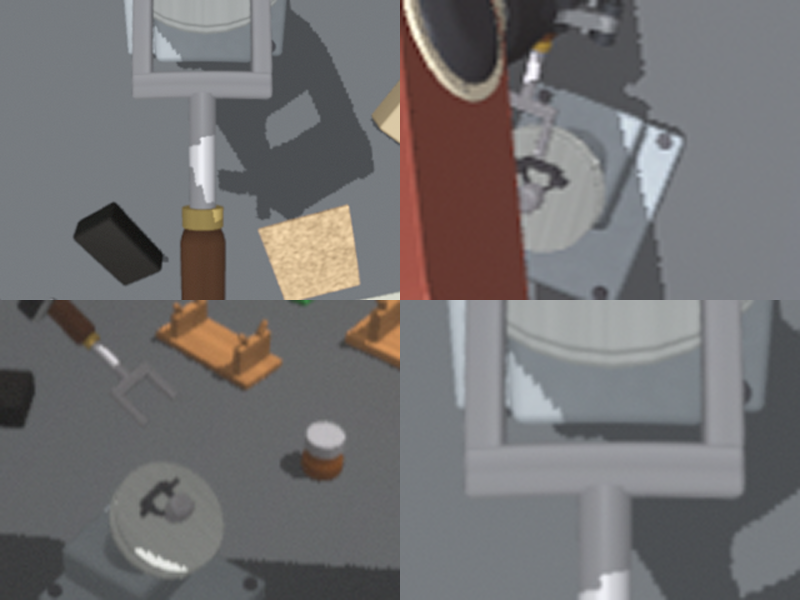

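The side crop shows the prong ends at full px (257,229) and (270,219), within 1 px of my model. The clip is still up-slope of the spindle head. Next I'll fit the pulley outline in the first pictures to refine the groove.

```bash
cat > fit.py <<'E'
from h import *
from scipy.optimize import minimize
t=dict(np.load('pics/top0.npz'));s=dict(np.load('pics/side0.npz'))
def mask(d,seed):
    f=d['frame'];g=cv2.resize(f,None,fx=4,fy=4,interpolation=cv2.INTER_CUBIC).astype(int)
    m=((g.min(2)>150)).astype(np.uint8)
    n,l=cv2.connectedComponents(m);k=l[int(seed[1]*4),int(seed[0]*4)];m=(l==k).astype(np.uint8)
    c=max(cv2.findContours(m,cv2.RETR_EXTERNAL,cv2.CHAIN_APPROX_NONE)[0],key=len)
    return cv2.fitEllipse(c[:,0]/4+0.0-.375),cv2.contourArea(c)/16
def model(d,x,y,yaw):
    X=np.array([np.cos(yaw),np.sin(yaw),0]);Y=np.array([-X[1],X[0],0]);s_=np.cos(np.pi/6)*X+[0,0,.5]
    a=np.linspace(0,2*np.pi,60,endpoint=False)
    P=np.array([x,y,.125])+.046*(np.cos(a)[:,None]*s_+np.sin(a)[:,None]*Y)
    return cv2.fitEllipse(np.array([proj(d,p) for p in P],np.float32))
for n,d,sd in(('top',t,(180,228)),('side',s,(282,276))):
    e,A=mask(d,sd);m=model(d,.4765,.1985,np.radians(-15.4))
    print(n,e,A,'model',m,np.pi*m[1][0]*m[1][1]/4)
    print(' inv z=.125',onz(d,*e[0],.125), 'shift from model px',np.array(e[0])-m[0])
E
python3 fit.py
```

```text
Traceback (most recent call last):
  File "fit.py", line 16, in <module>
    e,A=mask(d,sd);m=model(d,.4765,.1985,np.radians(-15.4))
        ~~~~^^^^^^
  File "fit.py", line 9, in mask
    return cv2.fitEllipse(c[:,0]/4+0.0-.375),cv2.contourArea(c)/16
           ~~~~~~~~~~~~~~^^^^^^^^^^^^^^^^^^^
cv2.error: OpenCV(4.12.0) /io/opencv/modules/imgproc/src/shapedescr.cpp:356: error: (-215:Assertion failed) n >= 0 && (depth == CV_32F || depth == CV_32S) in function 'fitEllipseNoDirect'
```

```bash
sed -i 's/cv2.fitEllipse(c\[:,0\]\/4+0.0-.375)/cv2.fitEllipse((c[:,0]\/4-.375).astype(np.float32))/' fit.py; python3 fit.py
```

```text
top ((197.26551818847656, 220.55947875976562), (52.5435905456543, 60.78502655029297), 7.6215996742248535) 2259.625 model ((190.65631103515625, 215.98280334472656), (34.718204498291016, 39.03286361694336), 136.9739227294922) 1064.3330603502561
 inv z=.125 [0.46774752 0.1810878  0.125     ] shift from model px [6.60920715 4.57667542]
side ((267.5794677734375, 266.3951416015625), (39.31351852416992, 47.14433288574219), 138.69168090820312) 1454.9375 model ((268.000244140625, 265.3056335449219), (39.54011917114258, 47.140380859375), 137.82606506347656) 1463.9321286085565
 inv z=.125 [0.47649829 0.20323858 0.125     ] shift from model px [-0.42077637  1.08950806]
```

```bash
sed -i 's/def mask(d,seed):/def mask(d,seed,th=150):/; s/>150/>th/; s/e,A=mask(d,sd)/e,A=mask(d,sd,215 if n=="top" else 150)/' fit.py; python3 fit.py | head -2
```

```text
top ((190.6838836669922, 217.038330078125), (34.688663482666016, 38.66752624511719), 135.1917266845703) 1047.65625 model ((190.65631103515625, 215.98280334472656), (34.718204498291016, 39.03286361694336), 136.9739227294922) 1064.3330603502561
 inv z=.125 [0.47458727 0.1978241  0.125     ] shift from model px [0.02757263 1.05552673]
```

```bash
cat >> fit.py <<'E'
print('----')
for n,d,th,sd in(('top',t,215,(180,228)),('side',s,150,(282,276))):
    e,_=mask(d,sd,th)
    r=minimize(lambda p:np.sum((np.array(model(d,p[0],p[1],np.radians(-15.4))[0])-e[0])**2),[.4765,.1985],method='Nelder-Mead');print(n,r.x)
S,R=st();n=-R[:,2];x=-R[:,0];y=-R[:,1];tip=S['tool_pos']+.0413*n-.12*x
for nm in('t5','s5'):
    d=dict(np.load(f'pics/{nm}.npz'))
    for sg in(1,-1):print(nm,sg,proj(d,tip+sg*.018*y),proj(d,tip+sg*.018*y+.028*x))
d=dict(np.load('pics/w5.npz'))
for sg in(1,-1):print('w',fproj(d,tip+sg*.021*y+.034*x+.003*n))
E
python3 fit.py|sed -n '/----/,$p'
```

```text
----
top [0.47396777 0.19805939]
side [0.4762207  0.20149225]
7.8 [0.6066 0.1619 0.2507] x [-0.835  0.231 -0.5  ] y [ 0.268  0.964 -0.001] z [ 0.481 -0.134 -0.866] F [-0.  -0.1 -2. ] 0.152 59.4 q [ 0.27 -0.25  1.89 -0.3   1.06 -0.95]
t5 1 [190.82960779 205.57229406] [194.13655581 193.65327402]
t5 -1 [175.39295749 199.59364593] [178.52662962 187.65012788]
s5 1 [269.64811389 218.13437815] [259.08891555 207.33560597]
s5 -1 [257.66008886 228.60638369] [246.79897658 217.44043123]
w [223.87553085  78.6388583 ]
w [337.12671525  78.51862975]
```

Call:
play_rows --series '[[[0.002, 0, -0.01, 0, 0, 0, 0], [0.002, 0, -0.02, 0, 0, 0, 0], [0, 0, -0.02, 0, 0, 0, 0], [0, 0, -0.0125, 0, 0, 0, 0], [0, 0, -0.006, 0, 0, 0, 0], [0, 0, 0, 0, 0, 0, 0], [0, 0, 0, 0, 0, 0, 0]]]'

```text
time: 8.5
tool_pos: [0.6107, 0.163, 0.183]
tool_rot: [0.257, 0.13, 0.957, -0.035]
contact_force: [0.4, -0.0, -0.0]
gripper_width: 0.151
grasp_force: 59.4
```

```bash
python3 - <<'E'
from h import *
w=grab('wrist','w6');t=grab('top','t6');s=grab('side','s6')
S,R=st();n=-R[:,2];x=-R[:,0];y=-R[:,1];tip=S['tool_pos']+.0413*n-.12*x;G=np.array([.4751,.1998,.125])
print('tip in G',[float((tip-G)@a) for a in(x,y,n)])
print('prongs',[((proj(s,tip+sg*.018*y)-[235,235])*8.333) for sg in(1,-1)])
print('prongs top',[((proj(t,tip+sg*.018*y)-[175,190])*10+[500,0]) for sg in(1,-1)])
cv2.imwrite('pics/c6.png',np.hstack([cv2.resize(s['frame'][235:295,235:295],(500,500),interpolation=cv2.INTER_CUBIC),cv2.resize(t['frame'][190:240,175:205],(300,500),interpolation=cv2.INTER_CUBIC)]))
E
```

```text
8.65 [0.6108 0.1631 0.1836] x [-0.834  0.23  -0.502] y [0.266 0.964 0.001] z [ 0.484 -0.133 -0.865] F [-0.2 -0.5 -0.2] 0.149 59.4 q [ 0.27 -0.19  1.95 -0.32  0.94 -0.9 ]
tip in G [0.031001352763592387, -0.0007513408459921176, 0.021474046029280984]
prongs [array([270.70904567,  78.41845425]), array([175.95666024, 167.44983771])]
prongs top [array([715.67470292, 201.7124647 ]), array([572.14439242, 146.32830863])]
```

View pics/c6.png

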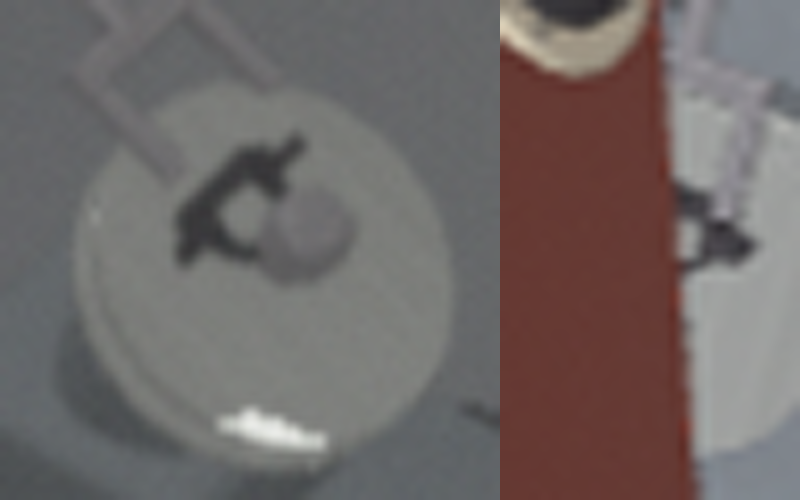

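```bash
python3 - <<'E'
from h import *
s=dict(np.load('pics/s6.npz'));t=dict(np.load('pics/t6.npz'))
x=np.array([.8355,-.2305,.5]);y=np.array([.266,.964,0]);n=np.array([-.4825,.133,.866])
for G in((.4751,.1998,.125),(.474,.198,.125),(.4762,.2015,.125)):
    G=np.array(G);P=lambda a,b,c:((proj(s,G+a*x+b*y+c*n)-[235,235])*8.333).round(0)
    Q=lambda a,b,c:((proj(t,G+a*x+b*y+c*n)-[175,190])*10+[500,0]).round(0)
    print(G,'head',P(0,0,24e-3),'mid head',P(0,0,17e-3),'ears',P(.0155,.021,.006),P(.0155,-.021,.006),'bridge outer',P(.0255,0,.007),'top ear',Q(.0155,-.021,.006))
E
```

```text
[0.4751 0.1998 0.125 ] head [324. 213.] mid head [312. 225.] ears [191. 249.] [300. 144.] bridge outer [218. 163.] top ear [738. 248.]
[0.474 0.198 0.125] head [331. 209.] mid head [319. 221.] ears [199. 245.] [307. 140.] bridge outer [225. 159.] top ear [745. 253.]
[0.4762 0.2015 0.125 ] head [317. 217.] mid head [305. 229.] ears [184. 253.] [293. 147.] bridge outer [211. 167.] top ear [731. 243.]
```

Call:
play_rows --series '[[[0.003, -0.0003, -0.005, 0, 0, 0, 0], [0.003, -0.0003, -0.005, 0, 0, 0, 0], [0.0019, -0.0003, -0.0036, 0, 0, 0, 0], [0, 0, 0, 0, 0, 0, 0], [0, 0, 0, 0, 0, 0, 0]]]'

```text
time: 9.15
tool_pos: [0.6179, 0.1619, 0.1679]
tool_rot: [0.256, 0.13, 0.957, -0.035]
contact_force: [1.0, 0.4, -2.1]
gripper_width: 0.149
grasp_force: 59.4
```

```bash
cat >> h.py <<'E'
G=np.array([.4751,.1998,.125]);GX=np.array([.8355,-.2305,.5]);GY=np.array([.266,.964,0]);GN=np.array([-.4825,.133,.866])
def tipG():
    S,R=st();n=-R[:,2];x=-R[:,0];tip=S['tool_pos']+.0413*n-.12*x
    print('tip in G mm',[round(1e3*float((tip-G)@a),1) for a in(GX,GY,GN)],'F in G',[round(float(S['contact_force']@a),1) for a in(GX,GY,GN)])
E
python3 -c "
from h import *
tipG()"
```

```text
9.15 [0.6179 0.1619 0.1679] x [-0.835  0.23  -0.499] y [ 0.266  0.964 -0.001] z [ 0.481 -0.134 -0.866] F [ 1.   0.4 -2.1] 0.149 59.4 q [ 0.26 -0.15  1.95 -0.33  0.91 -0.9 ]
tip in G mm [29.5, 1.5, 4.7] F in G [-0.3, 0.6, -2.2]
```

Call:
play_rows --series '[[[-0.0025, 0.0007, -0.0015, 0, 0, 0, 0], [-0.0025, 0.0007, -0.0015, 0, 0, 0, 0], [-0.0025, 0.0007, -0.0015, 0, 0, 0, 0], [-0.0025, 0.0007, -0.0015, 0, 0, 0, 0], [-0.0017, 0.0005, -0.001, 0, 0, 0, 0], [0, 0, 0, 0, 0, 0, 0]]]'

```text
time: 9.75
tool_pos: [0.6071, 0.1654, 0.1628]
tool_rot: [0.258, 0.129, 0.957, -0.035]
contact_force: [3.7, -0.4, 1.6]
gripper_width: 0.155
grasp_force: 59.4
```

```bash
python3 -c "
from h import *
tipG()"
```

```text
9.75 [0.6071 0.1654 0.1628] x [-0.834  0.23  -0.502] y [0.266 0.964 0.   ] z [ 0.484 -0.133 -0.865] F [ 3.7 -0.4  1.6] 0.155 59.4 q [ 0.27 -0.17  1.97 -0.33  0.91 -0.88]
tip in G mm [16.9, 1.9, 5.5] F in G [4.0, 0.6, -0.5]
```

Call:
play_rows --series '[[[-0.0019, 0.0001, -0.001, 0, 0, 0, 0], [-0.0017, 0.0003, -0.001, 0, 0, 0, 0], [-0.0017, 0.0005, -0.001, 0, 0, 0, 0], [-0.0017, 0.0005, -0.001, 0, 0, 0, 0], [0, 0, 0, 0, 0, 0, 0]]]'

```text
time: 10.25
tool_pos: [0.6002, 0.1666, 0.1585]
tool_rot: [0.258, 0.129, 0.957, -0.035]
contact_force: [5.2, -2.3, 1.4]
gripper_width: 0.155
grasp_force: 59.3
```

```bash
python3 -c "
from h import *
tipG()"
```

```text
10.25 [0.6002 0.1666 0.1585] x [-0.834  0.229 -0.502] y [ 0.265  0.964 -0.001] z [ 0.484 -0.134 -0.865] F [ 5.2 -2.3  1.4] 0.155 59.3 q [ 0.28 -0.18  1.99 -0.34  0.9  -0.87]
tip in G mm [8.7, 1.1, 5.3] F in G [5.5, -0.8, -1.6]
```

Call:
play_rows --series '[[[-0.0012, 0.0003, -0.0007, 0, 0, 0, 0], [-0.0012, 0.0003, -0.0007, 0, 0, 0, 0], [0, 0, 0, 0, 0, 0, 0]]]'

```text
time: 10.55
tool_pos: [0.5997, 0.167, 0.1594]
tool_rot: [0.26, 0.129, 0.956, -0.035]
contact_force: [8.6, -2.9, 3.0]
gripper_width: 0.154
grasp_force: 59.2
```

```bash
python3 -c "
from h import *
tipG();grab('side','s7')"
```

```text
10.55 [0.5997 0.167  0.1594] x [-0.831  0.228 -0.507] y [0.264 0.964 0.   ] z [ 0.489 -0.134 -0.862] F [ 8.6 -2.9  3. ] 0.154 59.2 q [ 0.28 -0.19  1.99 -0.34  0.9  -0.87]
tip in G mm [8.5, 1.3, 5.7] F in G [9.3, -0.5, -1.9]
```

Call:
play_rows --series '[[[-0.0012, 0.0003, -0.0007, 0, 0, 0, 0], [-0.0012, 0.0003, -0.0007, 0, 0, 0, 0], [0, 0, 0, 0, 0, 0, 0]]]'

```text
time: 10.9
tool_pos: [0.5993, 0.1674, 0.1603]
tool_rot: [0.263, 0.128, 0.956, -0.035]
contact_force: [12.7, -5.6, 5.5]
gripper_width: 0.153
grasp_force: 59.1
```

```bash
python3 -c "
from h import *
tipG()"
```

```text
10.9 [0.5993 0.1674 0.1603] x [-0.829  0.227 -0.511] y [0.264 0.965 0.001] z [ 0.493 -0.134 -0.859] F [12.7 -5.6  5.5] 0.153 59.1 q [ 0.28 -0.19  2.   -0.35  0.9  -0.86]
tip in G mm [8.3, 1.5, 6.1] F in G [14.6, -2.1, -2.1]
```

Call:
play_rows --series '[[[0.0033, -0.0009, 0.002, 0, 0, 0, 0], [0.005, -0.0014, 0.003, 0, 0, 0, 0], [0.005, -0.0014, 0.003, 0, 0, 0, 0], [0.005, -0.0014, 0.003, 0, 0, 0, 0], [0, 0, 0, 0, 0, 0, 0], [0, 0, 0, 0, 0, 0, 0]]]'

```text
time: 11.5
tool_pos: [0.6125, 0.1628, 0.1651]
tool_rot: [0.256, 0.13, 0.957, -0.035]
contact_force: [-1.1, -1.3, -1.3]
gripper_width: 0.153
grasp_force: 59.4
```

```bash
python3 - <<'E'
from h import *
tipG();s=grab('side','s8')
o=dict(np.load('pics/s6.npz'))
for d in(o,s):
    g=cv2.resize(d['frame'],None,fx=4,fy=4,interpolation=cv2.INTER_CUBIC).max(2)[245*4:285*4,245*4:285*4]
    n,l,stt,c=cv2.connectedComponentsWithStats((g<75).astype(np.uint8))
    print([(stt[i,:5].tolist(),(c[i]/4+245).round(2)) for i in range(1,n) if stt[i,4]>100])
P=lambda a:proj(s,G+a*GX+.004*GN);print(P(0),P(.0115))
E
```

```text
11.5 [0.6125 0.1628 0.1651] x [-0.836  0.23  -0.499] y [ 0.266  0.964 -0.001] z [ 0.481 -0.133 -0.867] F [-1.1 -1.3 -1.3] 0.153 59.4 q [ 0.26 -0.16  1.96 -0.33  0.91 -0.89]
tip in G mm [23.4, 0.9, 5.0] F in G [-1.2, -1.6, -0.8]
[([46, 28, 58, 57, 1129], array([262.48, 259.1 ]))]
[([63, 51, 37, 52, 728], array([264.41, 265.84]))]
[269.70536379 264.58009582] [265.58647375 260.33112118]
```

Call:
play_rows --series '[[[-0.005, 0.001, 0.009, 0, 0, 0, 0], [-0.007, 0.002, 0.013, 0, 0, 0, 0], [-0.007, 0.002, 0.013, 0, 0, 0, 0], [0, 0, 0.025, 0, 0, 0, 0], [0, -0.01, 0.025, 0, 0, 0, 0], [0, -0.025, 0, 1, 3.6, 0, 0], [-0.003, -0.035, 0, 1, 3.6, 0, 0], [-0.003, -0.04, 0, 1, 3.6, 0, 0], [-0.003, -0.04, 0, 1, 3.6, 0, 0], [-0.003, -0.04, 0, 1, 3.6, 0, 0]]]'

```text
time: 12.55
tool_pos: [0.5816, -0.0232, 0.2533]
tool_rot: [0.098, 0.133, 0.986, -0.013]
contact_force: [0.6, 0.4, -0.6]
gripper_width: 0.152
grasp_force: 59.3
```

Call:
play_rows --series '[[[-0.003, -0.04, 0, 1, 3.6, 0, 0], [-0.003, -0.04, 0, 1, 3.65, 0, 0], [0, -0.035, 0, 1, 3.65, 0, 0], [0, -0.022, 0, 0, 0, -4.2, 0], [0, -0.01, 0, 0, 0, -4, 0], [0, 0, 0, 0, 0, 0, 0], [0, 0, 0, 0, 0, 0, 0], [0, 0, 0, 0, 0, 0, 0]]]'

```text
time: 13.35
tool_pos: [0.5759, -0.1682, 0.2514]
tool_rot: [0.001, 0.204, 0.979, -0.0]
contact_force: [-0.0, -0.8, -0.9]
gripper_width: 0.154
grasp_force: 59.4
```

```bash
python3 - <<'E'
from h import *
st();w=grab('wrist','w9');o=dict(np.load('pics/w4.npz'))
st()
# in-hand shift of the fork: template of fork base+shank
T=o['frame'][60:200,262:302]
print([cv2.minMaxLoc(cv2.matchTemplate(f[50:215,252:312],T,cv2.TM_CCOEFF_NORMED)) for f in(o['frame'],w['frame'])])
E
```

```text
13.35 [ 0.5759 -0.1682  0.2514] x [-0.917  0.399 -0.001] y [0.399 0.917 0.   ] z [ 0.001 -0.    -1.   ] F [-0.  -0.8 -0.9] 0.154 59.4 q [-0.41 -0.03  1.62  0.    1.55 -1.57]
13.4 [ 0.5759 -0.1681  0.2512] x [-0.917  0.399 -0.001] y [0.399 0.917 0.   ] z [ 0.001 -0.    -1.   ] F [ 0.1 -0.6  0.2] 0.155 59.4 q [-0.41 -0.03  1.62  0.    1.55 -1.57]
[(0.12211144715547562, 1.0, (0, 0), (10, 10)), (0.10697898268699646, 0.9895712733268738, (0, 0), (10, 10))]
```

Call:
play_rows --series '[[[-0.001, -0.0022, -0.03, 0, 0, 0, 0], [0, 0, -0.04, 0, 0, 0, 0], [0, 0, -0.045, 0, 0, 0, 0], [0, 0, -0.04, 0, 0, 0, 0], [0, 0, -0.03, 0, 0, 0, 0], [0, 0, -0.015, 0, 0, 0, 0], [0, 0, 0, 0, 0, 0, 0], [0, 0, 0, 0, 0, 0, 0]]]'

```text
time: 14.2
tool_pos: [0.5759, -0.1715, 0.0522]
tool_rot: [0.001, 0.204, 0.979, -0.0]
contact_force: [0.1, -1.1, -1.2]
gripper_width: 0.155
grasp_force: 59.4
```

```bash
python3 -c "
from h import *
st()"
```

```text
14.2 [ 0.5759 -0.1715  0.0522] x [-0.917  0.4   -0.002] y [ 0.4    0.917 -0.   ] z [ 0.002 -0.001 -1.   ] F [ 0.1 -1.1 -1.2] 0.155 59.4 q [-0.41  0.14  1.79 -0.    1.21 -1.57]
```

Call:
play_rows --series '[[[-0.0006, 0.0006, -0.012, 0, 0, 0, 0], [0, 0, -0.012, 0, 0, 0, 0], [0, 0, -0.01, 0, 0, 0, 0], [0, 0, -0.006, 0, 0, 0, 0], [0, 0, -0.004, 0, 0, 0, 0], [0, 0, 0, 0, 0, 0, 0], [0, 0, 0, 0, 0, 0, 0]]]'

```text
time: 14.9
tool_pos: [0.5745, -0.1709, 0.0068]
tool_rot: [0.0, 0.205, 0.979, -0.0]
contact_force: [-0.6, -0.3, 0.7]
gripper_width: 0.152
grasp_force: 59.5
```

```bash
python3 -c "
from h import *
st()"
```

```text
14.9 [ 0.5745 -0.1709  0.0068] x [-0.916  0.401 -0.   ] y [ 0.401  0.916 -0.   ] z [ 0. -0. -1.] F [-0.6 -0.3  0.7] 0.152 59.5 q [-0.41  0.2   1.81 -0.    1.13 -1.57]
```

Seated. I'll open slowly, rise straight up, and look.

Call:
play_rows --series '[[[0, 0, 0, 0, 0, 0, 0.3], [0, 0, 0, 0, 0, 0, 0.5], [0, 0, 0, 0, 0, 0, 0.6], [0, 0, 0, 0, 0, 0, 0.6], [0, 0, 0.015, 0, 0, 0, 0.6], [0, 0, 0.035, 0, 0, 0, 0.6], [0, 0, 0.045, 0, 0, 0, 0.6], [0, 0, 0.045, 0, 0, 0, 0.6], [0, 0, 0.045, 0, 0, 0, 0.6], [0, 0, 0.016, 0, 0, 0, 0.6]]]'

```text
time: 15.9
tool_pos: [0.5769, -0.1719, 0.2157]
tool_rot: [0.005, 0.205, 0.979, -0.001]
contact_force: [0.1, -0.3, 0.4]
gripper_width: 0.6
grasp_force: 0.0
```

Call:
play_rows --series '[[[0, 0, 0, 0, 0, 0, 0.6], [0, 0, 0, 0, 0, 0, 0.6], [0, 0, 0, 0, 0, 0, 0.6]]]'

```text
time: 16.2
tool_pos: [0.5728, -0.1701, 0.2045]
tool_rot: [-0.002, 0.205, 0.979, 0.001]
contact_force: [-0.6, -0.8, -0.8]
gripper_width: 0.599
grasp_force: 0.0
```

```bash
python3 - <<'E'
from h import *
st();w=grab('wrist','w10')['frame'];s=grab('side','s10')['frame'];o=np.load('pics/w1.npz')['frame']
r=lambda a:cv2.resize(a,(400,300),interpolation=cv2.INTER_CUBIC)
cv2.imwrite('pics/c10.png',np.vstack([np.hstack([r(w[60:240,170:410]),r(o[60:240,170:410])]),np.hstack([r(s[165:225,250:330]),r(s[235:295,230:310])])]))
E
```

```text
16.2 [ 0.5728 -0.1701  0.2045] x [-0.916  0.401  0.005] y [ 0.401  0.916 -0.   ] z [-0.005  0.002 -1.   ] F [-0.6 -0.8 -0.8] 0.599 0.0 q [-0.41 -0.01  1.68 -0.    1.47 -1.57]
```

View pics/c10.png

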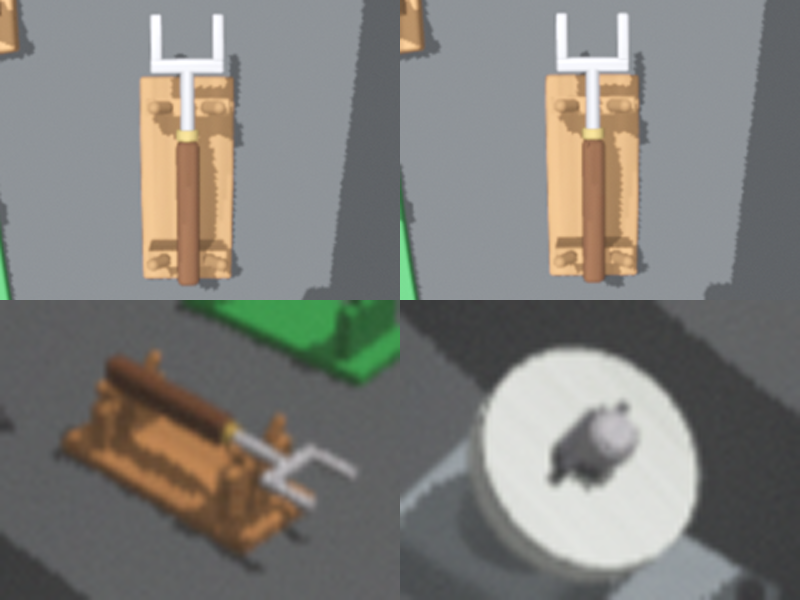

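The fork lies in both cradles as it did at the start: its position relative to the rest matches the first wrist crop within about 1 px. The clip is closed around the spindle under its head, at crop (590,445).

```bash
python3 -c "
from plant import manip
print(manip.job_done())"
```

```text
the job is handed in; nothing more can be done
None
```

I pushed the clip home in the spindle's groove with the fork and laid the fork back in its two cradles the same way round, with no bystander touched as far as I know; the job is handed in at about 16 s, and no verdict was returned.

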